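Lay a tube in the marking jig and hold its cover down on the locating pins

ROBOT

A 6-joint arm with a two-finger parallel gripper is mounted at the origin on the work surface; the furniture and walls round the work are solid. World frame = base frame: x ahead of the robot, y to its left, z up, the work surface at z = 0. Lengths are in m, angles in rad, forces in N, time in s.
With the tool pointing down it reaches from about 0.3 to 0.775 m from the base axis. Payload 14.6 kg.
Tool frame: the origin (TCP) lies between the finger pads; the fingertips stand ctrl.tip_extent ahead of it and the grasp point (between the pads) lies 3 mm ahead of it (ctrl.tip_extent is the distance from the TCP to the fingertips, in m); z points along the fingers, y is the line along which they close (so a half turn about z gives the same grasp; the last joint's range is limited). The gripper opens to 94 mm and grips with 3 to 60 N. Pads are 16 mm wide; open, the fingers measure 119 mm over their backs; the gripper's body (75 mm by 177 mm) begins 78 mm behind the grasp point.
Start: joints at [1.109, 0.3, 1.521, -0, 1.321, -0.067], TCP at [0.212, 0.508, 0.227] pointing down, gripper open.
Joint ranges: [-3.03, 3.03], [-0.79, 2.21], [0.23, 2.52], [-1.04, 4.18], [0, 3.07], [-2.55, 2.55]. Speed limits (rad/s): [2.22, 2.22, 2.57, 3.14, 3.14, 3.14].

INTERFACE

Orientations are given as [roll, pitch, yaw] about the fixed x, y, z axes, in that order (R = Rz(yaw) Ry(pitch) Rx(roll)).
In Python, from station import ctrl, vision, probe_bus, hand_in gives the robot as it stands (ctrl), with the cameras (vision), the readings (probe_bus) and the job as plain functions.
- The arm moves only by the shell command python3 shift.py [OPENING] [FORCE], which reads ROWS from standard input. ROWS is a JSON object with one list for each field, all of the same length, 1 to 10, a row being the entries at one place: sx, sy, sz (the shift in m), rx, ry, rz (a rotation vector in rad); each row shifts and turns the commanded pose from where the row before left it, along the tool's axes as they then stand; what a row does not reach is not made up. A row lasts 1/10 s, in which the tool goes at most 0.05 m and 0.15 rad, less where a joint would pass 70% of its speed; a pose out of reach is approached as far as the arm can. OPENING is the finger opening in m, set as the command begins (- or left out keeps the last). The fingers move at their own pace and stop on an object; FORCE is the grip in N (left out, the last holds). Time passes only in rows, so rows that do not move let the fingers close. It prints the time, the measured TCP pose, the force, the opening and the grip force at its end. Input that does not fit is refused with a message, and nothing moves.
- probe_bus.get_obs(): the state, without advancing time (a new reading comes with each control period).
- vision.camera(name): name is "scene" or "top"; returns a dict with "pixels" (400x640x3 uint8, blue, green, red), "fx", "fy", "cx", "cy" (pixels), "extrinsics" (4x4, takes a point from camera to world coordinates). Camera axes: x right, y up, looking along -z (the intrinsics and any distortion apply to the point x, -y, -z); pixel columns grow to the right and rows downward; lengths in m; the calibration is good to about 2 mm. A picture is of the moment at which its call begins. There is no depth.
- hand_in(): hands the job in; it is judged then, once.
The state is a dict: "time_s": time; "qpos": joint angles; "joint_vel": joint speeds; "tau": joint torques, N m; "ee_pos": TCP position; "eef_rot": TCP orientation; "force": force on the tool from outside, world axes, zero at the start; "moment": the same for the moment, N m; "grip_width": finger opening in m; "grip_force": force on a finger pad.
Only numpy, scipy, OpenCV 4.12 (cv2) and the standard library are available. Lean on these libraries where they do the work, as an engineer would, in place of code of your own. Each camera call takes 0.05 s, during which the arm holds its last target. There are 200 camera calls.

TASK

Take the orange-capped tube, lay it on its side in the white V-blocks of the jig and let go of it; the cap may point to either end. Then set the blue bridge cover over the tube, feeling its legs onto the two hidden locating pins until it drops on, and press it down against its springs until it is fully home. Finish while still holding the cover pressed down, and leave the small orange box, the culture dish and the blue-capped tube alone.

Things in the scene. Friction and masses are not known exactly. Their poses are not given: they have to be found in the camera images.
- jig: Fixed marking jig on the table: aluminium base 90 (x) x 222 (y) x 8 mm, turned up to 0.2 rad from the world axes; the same when turned half round. Origin: centre of its underside; z up, long axis y. Two white V-blocks 12 mm thick along y, 42 mm wide, 32 mm high (a thin foot 62 mm wide) at y = -34 and +34 mm; the gap of 56 mm between them is free for fingers beside the tube.
- cradle (a point): The point where the middle of the tube's axis lies when it rests in the V-blocks: 38 mm above the jig's underside, over its centre. The tube may lie up to 14 mm off this along the jig's y and still be clear of the cover's legs. Axes as the jig.
- jig_seat (a point): Where the cover's origin is when the cover is fully home: 16 mm above the jig's underside, over its centre. Axes as the jig. It then stands on fixed dark landing pads beside the pins (tops at 16 mm) with 3 mm between bar and tube. Resting on the pin tips the cover's origin is 34 mm above the jig's underside, dropped onto the spring collars 22 mm.
- pin_a (a point): Tip of the steel locating pin at the jig's +y end: 87 mm from the jig's centre along y, 34 mm above its underside. The pin is 12 mm in diameter up to 26 mm above the underside, then tapers to 4 mm at the tip.
- pin_b (a point): Tip of the other, equal pin, 87 mm from the jig's centre at its -y end.
- collars (a joint): The two orange square spring collars (26 mm wide) round the pins; they move together. 0 = up, tops 22 mm above the jig's underside: the cover's own weight does not press them down. Grows as they are pressed down, in m: 0.006 = cover fully home on the landing pads. The springs push back with 4 N in all at 0 and 10 N at 0.006.
- cover: Loose blue bridge cover, about 0.2 kg: bar 46 (x) x 204 (y) x 12 mm, its top at z = 54 mm, on two legs 46 x 30 x 42 mm centred at y = -87 and +87 mm. Origin: centre of its underside, level with the feet; z up, long axis y; same when turned half round. Starts standing on the table, y within 0.2 rad of the world x axis. Weight and friction vary by 20%.
- orange_tube: Loose self-standing 50 ml tube with an orange screw cap, 114 mm long, barrel diameter 32 mm, cap 34 mm, 50 g. Starts upright on the table. Origin at the centre of its foot, z along its axis towards the cap.
- tube_mid (a point): Middle of the tube on its axis, 57 mm from the foot.
- fuse_box: Bystander: small orange box lying on the table, 28 x 36 x 16 mm; origin under its centre. Leave alone.
- dish: Bystander: clear culture dish, 60 mm diameter, 15 mm high; origin under its centre. Leave alone.
- blue_tube: Bystander: standing tube with a blue cap, 34 mm diameter, 114 mm high; origin at its foot. Leave alone.
- cover_grip (a point): Centre of the black grip block on top of the cover, 72 mm above the cover's underside: 18 (x) x 64 (y) x 36 mm (54 to 90 mm up), to be gripped across the cover's x from above.
- socket_a (a point): Mouth of the blind round socket (15 mm wide, 22 mm deep) under the cover's +y leg, 87 mm from its centre; an equal one is under the -y leg. They go over the pins.

How it is judged:
By the outcome, as a careful person would: the job done as asked, in the order asked, and still so for the second after the job is handed in, while the arm keeps its last pose, push and grip.
It also fails if it takes over 48 s, if anything falls off the work surface, if the arm or the gripper's body presses on something with over 40 N, if the wrist force passes 120 N, or if a joint passes its speed limit or range.

## Working session

There is one attempt and no reset: what is moved stays moved. The work goes in short steps, Python scripts to look and compute and a shell command to move; the robot and the scene stay as the last step left them, time stands still between calls to the robot, and variables do not carry over. Pictures are saved under pics/ and viewed, at most 10 in all, crops included, and the job is handed in when it is done.

```bash
ls; mkdir -p pics
python3 - <<'E'
from station import ctrl, vision, probe_bus, hand_in
import cv2,numpy as np
for n in("scene","top"):
    c=vision.camera(n); cv2.imwrite(f"pics/{n}0.png",c["pixels"]); print(n,c["fx"],c["fy"],c["cx"],c["cy"],[k for k in c]); print(np.round(c["extrinsics"],3))
print(ctrl.tip_extent); print(probe_bus.get_obs())
E
```

```text
pics
shift.py
station.py
scene 408.19022002899123 408.19022002899123 316.06670921623834 204.2447932961867 ['pixels', 'fx', 'fy', 'cx', 'cy', 'extrinsics']
[[ 0.859  0.357 -0.366  0.087]
 [-0.512  0.596 -0.619 -0.694]
 [-0.003  0.719  0.695  0.665]
 [ 0.     0.     0.     1.   ]]
top 446.4536816440745 446.4536816440745 318.18689093721827 194.75348887096638 ['pixels', 'fx', 'fy', 'cx', 'cy', 'extrinsics']
[[ 0.016  0.997 -0.077  0.336]
 [-1.     0.015 -0.012 -0.168]
 [-0.011  0.077  0.997  0.933]
 [ 0.     0.     0.     1.   ]]
0.022
{'time_s': 0.1, 'qpos': array([ 1.10942768e+00,  3.00439880e-01,  1.52152795e+00, -4.86340331e-05,
        1.32064760e+00, -6.65765844e-02]), 'joint_vel': array([ 0.00176034, -0.00181692, -0.00277144,  0.00046598,  0.00216059,
        0.00063403]), 'tau': array([-5.88285457e-04, -5.32648408e+01, -3.53275466e+01,  7.08730705e-02,
        2.35499628e-02, -9.11484358e-05]), 'ee_pos': array([0.21144936, 0.5075079 , 0.22692591]), 'eef_rot': array([-3.14056901e+00, -2.10387799e-05,  2.74681265e+00]), 'force': array([-0.0582798 ,  0.88105582,  0.24317737]), 'moment': array([-0.00805684, -0.00965766,  0.04334835]), 'grip_force': 0.0, 'grip_width': 0.09411927326004162}
```

View pics/scene0.png

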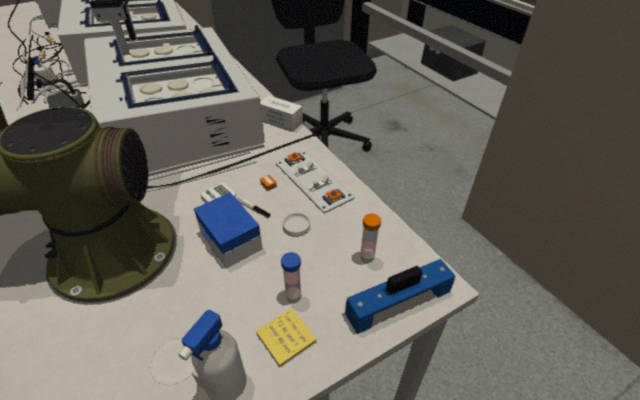

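View pics/top0.png

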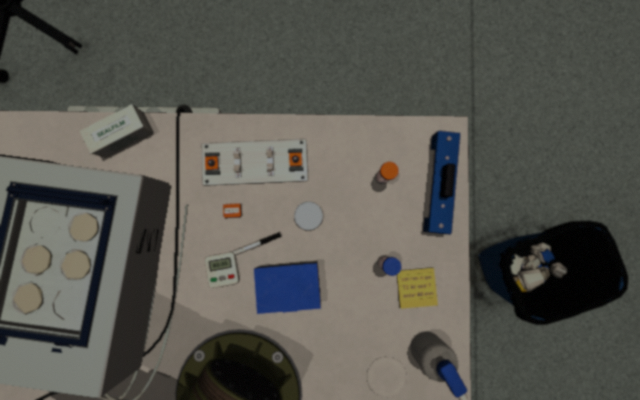

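The scene view shows the jig around (315,180), the orange tube at (370,237), the cover at (400,295) and the blue tube at (291,277). In the top view these are at (255,162), (389,171), (445,182) and (390,265). Next I measure them with masks and triangulation.

```bash
cat > h.py <<'E'
import numpy as np,cv2
from station import ctrl, vision, probe_bus, hand_in
def ray(c,uv):
    E=c["extrinsics"]; d=E[:3,:3]@np.array([(uv[0]-c["cx"])/c["fx"],-(uv[1]-c["cy"])/c["fy"],-1.]); return E[:3,3],d/np.linalg.norm(d)
def plane(c,uv,z):
    o,d=ray(c,uv); return o+d*(z-o[2])/d[2]
def tri(c1,p1,c2,p2):
    o1,d1=ray(c1,p1);o2,d2=ray(c2,p2)
    s=np.linalg.lstsq(np.c_[d1,-d2],o2-o1,rcond=None)[0]
    a,b=o1+s[0]*d1,o2+s[1]*d2; return (a+b)/2,np.linalg.norm(a-b)
def hsv(c): return cv2.cvtColor(c["pixels"],cv2.COLOR_BGR2HSV)
def blobs(m,lo=15):
    n,l,s,ce=cv2.connectedComponentsWithStats(m.astype(np.uint8)*255); return [(tuple(np.round(ce[i],1)),int(s[i,4]),s[i,:4].tolist(),l==i) for i in range(1,n) if s[i,4]>=lo]
def orange(h): return (h[...,0]>3)&(h[...,0]<18)&(h[...,1]>170)&(h[...,2]>110)
def blue(h): return (h[...,0]>95)&(h[...,0]<125)&(h[...,1]>130)&(h[...,2]>40)
E
python3 - <<'E'
from h import *
for n in("scene","top"):
    c=vision.camera(n);h=hsv(c)
    for nm,f in(("or",orange),("bl",blue)):
        for b in blobs(f(h)): print(n,nm,b[:3],h[b[3]].mean(0).round())
S=cv2.imread("pics/scene0.png");T=cv2.imread("pics/top0.png")
a=cv2.resize(S[140:330,260:470],(800,724),interpolation=cv2.INTER_CUBIC)
t=cv2.resize(T[120:245,195:470],(800,364),interpolation=cv2.INTER_CUBIC)
cv2.imwrite("pics/sc.png",cv2.resize(S[140:330,265:465],(632,600),interpolation=cv2.INTER_CUBIC));cv2.imwrite("pics/tc.png",t)
E
```

```text
scene or ((np.float64(294.5), np.float64(157.0)), 43, [289, 153, 12, 8]) [ 13. 235. 167.]
scene or ((np.float64(267.4), np.float64(181.5)), 53, [261, 176, 15, 10]) [ 14. 224. 171.]
scene or ((np.float64(333.8), np.float64(194.4)), 63, [327, 190, 14, 9]) [ 13. 234. 166.]
scene or ((np.float64(371.6), np.float64(219.9)), 169, [364, 214, 17, 13]) [ 15. 244. 186.]
scene bl ((np.float64(159.3), np.float64(6.4)), 16, [158, 2, 4, 10]) [108. 148.  48.]
scene bl ((np.float64(162.9), np.float64(11.4)), 16, [160, 8, 6, 7]) [109. 142.  48.]
scene bl ((np.float64(200.2), np.float64(38.8)), 21, [197, 34, 7, 11]) [108. 143.  52.]
scene bl ((np.float64(36.0), np.float64(59.6)), 23, [34, 57, 6, 6]) [110. 168.  85.]
scene bl ((np.float64(225.3), np.float64(78.9)), 23, [222, 74, 8, 11]) [109. 139.  50.]
scene bl ((np.float64(226.5), np.float64(222.2)), 2278, [195, 193, 64, 60]) [110. 180. 130.]
scene bl ((np.float64(290.5), np.float64(261.6)), 275, [282, 253, 18, 19]) [110. 171. 128.]
scene bl ((np.float64(396.0), np.float64(294.8)), 2463, [346, 260, 108, 73]) [106. 196. 100.]
scene bl ((np.float64(203
[... 263 characters left out ...]
64(389.0), np.float64(170.2)), 217, [381, 162, 17, 17]) [ 12. 219. 142.]
top or ((np.float64(232.2), np.float64(205.4)), 37, [224, 204, 16, 4]) [ 11. 199. 134.]
top or ((np.float64(231.9), np.float64(214.8)), 49, [224, 212, 16, 5]) [ 11. 202. 133.]
top bl ((np.float64(442.4), np.float64(182.7)), 1700, [428, 132, 31, 101]) [108. 197.  78.]
top bl ((np.float64(547.6), np.float64(255.7)), 92, [542, 250, 12, 12]) [108. 196.  68.]
top bl ((np.float64(391.1), np.float64(266.0)), 232, [383, 258, 17, 17]) [112. 174. 102.]
top bl ((np.float64(286.9), np.float64(287.6)), 2820, [255, 263, 65, 50]) [111. 187. 106.]
top bl ((np.float64(452.1), np.float64(378.8)), 462, [439, 362, 27, 35]) [111. 189.  89.]
```

View pics/sc.png

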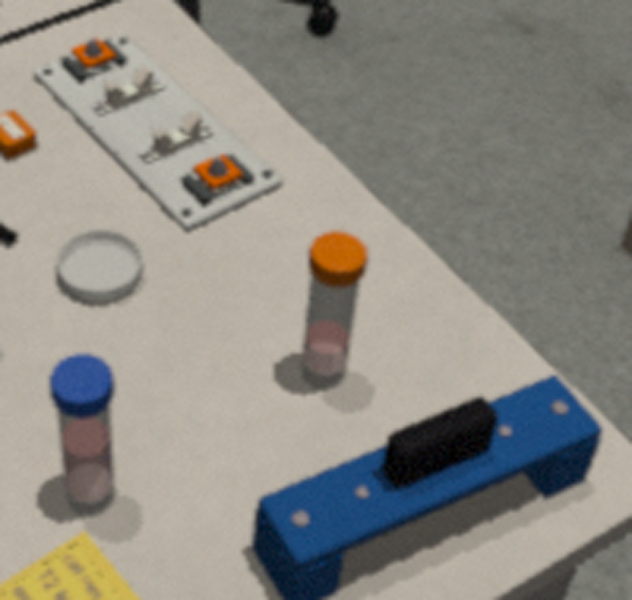

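View pics/tc.png

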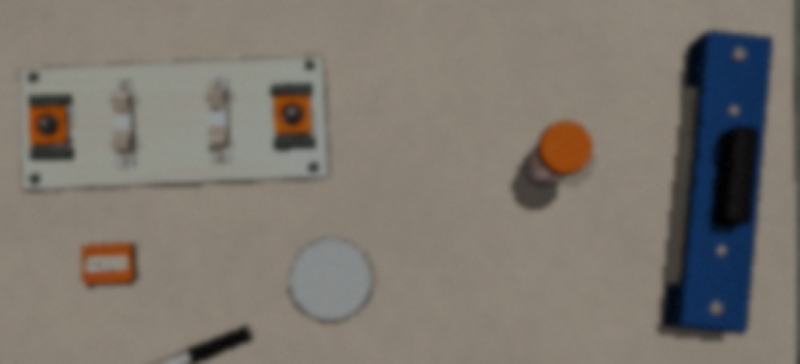

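The crops show the collars with dark pin tips at top crop (49,125) and (292,114), and the dark corner holes of the base. The cover has screws at top crop (739,53) and (716,308), and scene crop (560,408) and (302,519). The tube stands upright with its cap at top crop (565,147).

```bash
cat > m.py <<'E'
from h import *
s=vision.camera("scene");t=vision.camera("top")
def weigh(c,uv,sign,r=3):
    g=cv2.cvtColor(c["pixels"],cv2.COLOR_BGR2GRAY).astype(float)
    u,v=map(int,np.round(uv));
    for _ in range(3):
        p=g[v-r:v+r+1,u-r:u+r+1]; w=np.clip(sign*(p-np.median(p))-4,0,None); y,x=np.mgrid[v-r:v+r+1,u-r:u+r+1]
        q=(w*x).sum()/w.sum(),(w*y).sum()/w.sum(); u,v=map(int,np.round(q))
    return q
def T(u,v):return u/2.909+195-.3,v/2.912+120-.3
def S(u,v):return u/3.16+265-.3,v/3.158+140-.3
f=lambda a:np.round(a,4)
def rep(n,ps,pt,z): 
    p,e=tri(s,ps,t,pt); print(n,"tri",f(p),"gap",f(e),"top@z",f(plane(t,pt,z)[:2]),"sc@z",f(plane(s,ps,z)[:2])); return p
if __name__=="__main__":
    A=rep("screw far",weigh(s,S(560,408),1),weigh(t,T(739,53),1),.054)
    B=rep("screw near",weigh(s,S(302,519),1),weigh(t,T(716,308),1),.054)
    print("cover mid",f((A+B)/2),"len",f(np.linalg.norm(A-B)),"yaw of y",np.arctan2(*(A-B)[1::-1]))
    P=rep("pin L",weigh(s,S(92,48),-1,2),weigh(t,T(49,125),-1,2),.034)
    Q=rep("pin R",weigh(s,S(220,167),-1,2),weigh(t,T(292,114),-1,2),.034)
    print("jig mid",f((P+Q)/2),"len",f(np.linalg.norm((P-Q)[:2])),"yaw of y",np.arctan2(*(P-Q)[1::-1]))
    H=[plane(t,weigh(t,T(*p),-1,2),.008) for p in((34,77),(309,65),(314,167),(35,179))]
    print("holes",f(H),"mid",f(np.mean(H,0)))
    HS=[plane(s,weigh(s,S(*p),-1,2),.008) for p in((47,71),(123,41),(267,176),(187,212))]
    print("holesS",f(HS),"mid",f(np.mean(HS,0)))
    for c,n in((s,"scene"),(t,"top")):
        b=max([b for b in blobs(orange(hsv(c)))if b[0][0]>350],key=lambda b:b[1]);
        k,_=cv2.findContours(b[3].astype(np.uint8),0,2); print(n,"cap circ",cv2.minEnclosingCircle(k[0]), b[0], f(plane(c,b[0],.108)))
    cap=lambda c:max([b for b in blobs(orange(hsv(c)))if b[0][0]>350],key=lambda b:b[1])[0]
    rep("cap",cap(s),cap(t),.108)
E
python3 m.py
```

```text
screw far tri [ 0.5214 -0.4156  0.0535] gap 0.0008 top@z [ 0.5209 -0.4152] sc@z [ 0.5215 -0.416 ]
screw near tri [ 0.3479 -0.3987  0.0531] gap 0.0007 top@z [ 0.3475 -0.3983] sc@z [ 0.3478 -0.3993]
cover mid [ 0.4346 -0.4072  0.0533] len 0.1744 yaw of y -0.09713042136052567
pin L tri [0.4681 0.0627 0.0228] gap 0.0007 top@z [0.4661 0.0601] sc@z [0.4618 0.0495]
pin R tri [ 0.4771 -0.1094  0.022 ] gap 0.0011 top@z [ 0.4747 -0.11  ] sc@z [ 0.4703 -0.1205]
jig mid [ 0.4726 -0.0234  0.0224] len 0.1724 yaw of y 1.622952605288815
holes [[ 0.5065  0.0806  0.008 ]
 [ 0.5182 -0.1189  0.008 ]
 [ 0.4439 -0.123   0.008 ]
 [ 0.4326  0.0769  0.008 ]] mid [ 0.4753 -0.0211  0.008 ]
holesS [[ 0.4324  0.0748  0.008 ]
 [ 0.5025  0.0775  0.008 ]
 [ 0.5176 -0.1204  0.008 ]
 [ 0.443  -0.1248  0.008 ]] mid [ 0.4739 -0.0232  0.008 ]
scene cap circ ((371.76922607421875, 219.92308044433594), 8.301027297973633) (np.float64(371.6), np.float64(219.9)) [ 0.449  -0.2877  0.108 ]
top cap circ ((389.0, 170.25), 8.310484886169434) (np.float64(389.1), np.float64(170.2)) [ 0.4473 -0.2891  0.108 ]
cap tri [ 0.4474 -0.289   0.11  ] gap 0.0007 top@z [ 0.4473 -0.2891] sc@z [ 0.449  -0.2877]
```

```bash
cat > to.py <<'E'
import sys
from h import *
from scipy.spatial.transform import Rotation as R
# grasp point G, approach azimuth psi, depression del (from horizontal), y-axis azimuth given by psi+90deg ; prints delta in tool axes
def frame(psi,dep):
    z=np.array([np.cos(psi)*np.cos(dep),np.sin(psi)*np.cos(dep),-np.sin(dep)]);y=np.array([-np.sin(psi),np.cos(psi),0]);return np.c_[np.cross(y,z),y,z]
def show(G,M,back=0):
    o=probe_bus.get_obs();C=R.from_euler("xyz",o["eef_rot"]).as_matrix()
    tcp=np.array(G)-M[:,2]*(.003+back)
    d=tcp-o["ee_pos"]
    print("tcp",tcp.round(4),"tool delta now",(C.T@d).round(4),"rotvec",R.from_matrix(C.T@M).as_rotvec().round(4),"delta in final axes",(M.T@d).round(4), "t",o["time_s"],"q",o["qpos"].round(2),"F",o["force"].round(1))
if __name__=="__main__":
    a=list(map(float,sys.argv[1:])); show(a[:3],frame(a[3],a[4]),a[5])
E
python3 - <<'E'
from h import *
s=vision.camera("scene");t=vision.camera("top")
print("blue tube",tri(s,(290.5,261.6),t,(391.1,266)))
print("dish",plane(t,(309,216),.012))
bx=[b for b in blobs(blue(hsv(t))) if b[1]>2500][0];bs=[b for b in blobs(blue(hsv(s))) if 2200<b[1]<2400][0]
print("box",tri(s,bs[0],t,bx[0])); x,y,w,h=bx[2]; print([plane(t,p,.07)[:2].round(3) for p in((x,y),(x+w,y+h))])
E
python3 to.py .4475 -.289 .062 -.5 .42 .1
```

```text
blue tube (array([ 0.27122848, -0.29399429,  0.10509119]), np.float64(0.0009416530096431902))
dish [ 0.36285197 -0.13864754  0.012     ]
box (array([ 0.22266638, -0.09974457,  0.05437177]), np.float64(0.0016795802447576347))
[array([ 0.269, -0.038]), array([ 0.177, -0.165])]
tcp [ 0.365  -0.2439  0.104 ] tool delta now [-0.4307 -0.6347  0.1235] rotvec [ 0.0604 -1.1497  0.0935] delta in final axes [-0.0892 -0.586   0.5023] t 0.4 q [ 1.11  0.3   1.52  0.    1.32 -0.07] F [0.6 0.3 0.6]
```

```bash
echo '{"sx":[-0.033, -0.037, -0.037, -0.037, -0.037, -0.037, -0.037, -0.037, -0.037], "sy":[-0.025, -0.028, -0.028, -0.028, -0.028, -0.028, -0.028, -0.028, -0.028], "sz":[-0.02, -0.01, -0.01, -0.01, -0.01, -0.01, 0, 0, 0], "rx":[0, 0, 0, 0, 0, 0, 0, 0, 0], "ry":[0, 0, 0, 0, 0, 0, 0, 0, 0], "rz":[0, 0, 0, 0, 0, 0, 0, 0, 0]}' | python3 shift.py 0.094
echo '{"sx":[-0.01, -0.01, -0.01, -0.01, -0.01, -0.01, -0.01, -0.01, 0], "sy":[-0.043, -0.043, -0.043, -0.043, -0.043, -0.043, -0.043, -0.043, 0], "sz":[0, 0, 0, 0, 0, 0, 0, 0, 0], "rx":[0, 0, 0, 0, 0, 0, 0, 0, 0], "ry":[0, 0, 0, 0, 0, 0, 0, 0, 0], "rz":[0, 0, 0, 0, 0, 0, 0, 0, 0]}' | python3 shift.py
python3 to.py .4475 -.289 .062 -.7 .45 .14
```

```text
time_s: 1.3
ee_pos: [0.42, 0.1495, 0.2977]
eef_rot: [3.141, 0.001, 2.747]
force: [0.4, 0.7, -0.3]
grip_width: 0.0942
grip_force: 0.0
time_s: 2.2
ee_pos: [0.3599, -0.2006, 0.2973]
eef_rot: [-3.141, -0.0, 2.742]
force: [0.3, 0.7, 0.5]
grip_width: 0.0939
grip_force: 0.0
tcp [ 0.349  -0.206   0.1242] tool delta now [ 0.0078 -0.0091  0.1731] rotvec [ 0.1677 -1.1122  0.2685] delta in final axes [ 0.1579 -0.0112  0.0709] t 2.2 q [-0.6  -0.07  1.77 -0.    1.44 -1.77] F [0.3 0.7 0.5]
```

```bash
echo '{"sx":[0, 0, 0, 0, 0, 0, 0, 0, 0], "sy":[0, 0, 0, 0, 0, 0, 0, 0, 0], "sz":[0, 0, 0, 0, 0, 0, 0, 0, 0], "rx":[0.021, 0.021, 0.021, 0.021, 0.021, 0.021, 0.021, 0.021, 0], "ry":[-0.139, -0.139, -0.139, -0.139, -0.139, -0.139, -0.139, -0.139, 0], "rz":[0.0336, 0.0336, 0.0336, 0.0336, 0.0336, 0.0336, 0.0336, 0.0336, 0]}' | python3 shift.py
python3 to.py .4475 -.289 .062 -.7 .45 .14
```

```text
time_s: 3.1
ee_pos: [0.358, -0.2012, 0.2965]
eef_rot: [-3.096, 1.016, 2.489]
force: [0.2, 0.4, 0.5]
grip_width: 0.0942
grip_force: 0.0
tcp [ 0.349  -0.206   0.1242] tool delta now [ 0.1487 -0.0054  0.0875] rotvec [-0.004  -0.1038  0.025 ] delta in final axes [ 0.1568 -0.0095  0.0715] t 3.1 q [-0.49 -0.54  2.38 -0.57  0.34 -0.94] F [0.2 0.4 0.5]
```

```bash
python3 to.py .4475 -.289 .23 -.7 .45 .02
```

```text
tcp [ 0.4317 -0.2757  0.24  ] tool delta now [-0.0065 -0.0091  0.1185] rotvec [-0.004  -0.1038  0.025 ] delta in final axes [ 0.0055 -0.0095  0.1185] t 3.1 q [-0.49 -0.54  2.38 -0.57  0.34 -0.94] F [0.2 0.4 0.5]
```

```bash
echo '{"sx":[-0.002, -0.002, -0.002, 0, 0, 0], "sy":[-0.003, -0.003, -0.003, 0, 0, 0], "sz":[0.04, 0.04, 0.038, 0, 0, 0], "rx":[0, 0, 0, 0, 0, 0], "ry":[0, 0, 0, -0.05, -0.05, 0], "rz":[0, 0, 0, 0.012, 0.013, 0]}' | python3 shift.py
python3 to.py .4475 -.289 .062 -.7 .45 .005
```

```text
time_s: 3.7
ee_pos: [0.4114, -0.2817, 0.2738]
eef_rot: [3.128, 1.081, 2.441]
force: [-0.3, 0.2, -0.2]
grip_width: 0.0942
grip_force: 0.0
tcp [ 0.442  -0.2844  0.0655] tool delta now [0.172  0.016  0.1203] rotvec [ 0.0135 -0.0397 -0.0006] delta in final axes [0.1767 0.0177 0.1132] t 3.7 q [-0.67 -0.24  2.29 -1.03  0.02 -0.52] F [-0.3  0.2 -0.2]
```

```bash
python3 to.py .4475 -.289 .2 -.4 .85 .0
```

```text
tcp [ 0.4457 -0.2882  0.2023] tool delta now [0.0488 0.0162 0.0607] rotvec [-0.2231  0.3588 -0.1851] delta in final axes [0.0216 0.0073 0.0762] t 3.7 q [-0.67 -0.24  2.29 -1.03  0.02 -0.52] F [-0.3  0.2 -0.2]
```

```bash
echo '{"sx":[0, 0, 0, 0, 0, 0], "sy":[0, 0, 0, 0, 0, 0], "sz":[0, 0, 0, 0, 0, 0], "rx":[-0.056, -0.056, -0.056, -0.056, 0, 0], "ry":[0.09, 0.09, 0.09, 0.09, 0, 0], "rz":[-0.046, -0.046, -0.046, -0.046, 0, 0]}' | python3 shift.py
python3 to.py .4475 -.289 .18 -.4 .85 .0
```

```text
time_s: 4.3
ee_pos: [0.3974, -0.2983, 0.2715]
eef_rot: [-3.056, 0.994, 2.505]
force: [0.4, 0.7, -0.5]
grip_width: 0.0943
grip_force: 0.0
tcp [ 0.4457 -0.2882  0.1823] tool delta now [0.0569 0.0432 0.0728] rotvec [-0.2645  0.2652 -0.1671] delta in final axes [0.0285 0.0281 0.0938] t 4.3 q [-0.7  -0.24  2.25 -0.22  0.14 -1.39] F [ 0.4  0.7 -0.5]
```

```bash
echo '{"sx":[0, 0, 0, 0, 0, 0], "sy":[0, 0, 0, 0, 0, 0], "sz":[0, 0, 0, 0, 0, 0], "rx":[-0.066, -0.066, -0.066, -0.066, 0, 0], "ry":[0.066, 0.066, 0.066, 0.066, 0, 0], "rz":[-0.042, -0.042, -0.042, -0.042, 0, 0]}' | python3 shift.py
python3 to.py .4475 -.289 .18 -.4 .85 .0
```

```text
time_s: 4.9
ee_pos: [0.3918, -0.3027, 0.2674]
eef_rot: [-3.092, 0.785, 2.657]
force: [-0.7, 0.5, -0.5]
grip_width: 0.0938
grip_force: 0.0
tcp [ 0.4457 -0.2882  0.1823] tool delta now [0.0312 0.0423 0.0872] rotvec [-0.1076  0.0627 -0.0631] delta in final axes [0.0231 0.0343 0.093 ] t 4.9 q [-0.83 -0.21  2.13  0.42  0.49 -2.19] F [-0.7  0.5 -0.5]
```

```bash
python3 to.py .4475 -.289 .19 -.5 .75 .0;  python3 to.py .4475 -.289 .06 -.5 .75 .0
```

```text
tcp [ 0.4456 -0.2879  0.192 ] tool delta now [0.0245 0.0422 0.0801] rotvec [-0.0387 -0.0354  0.0118] delta in final axes [0.0278 0.0387 0.0807] t 4.9 q [-0.83 -0.21  2.13  0.42  0.49 -2.19] F [-0.7  0.5 -0.5]
tcp [ 0.4456 -0.2879  0.062 ] tool delta now [0.1164 0.0468 0.1719] rotvec [-0.0387 -0.0354  0.0118] delta in final axes [0.1229 0.0387 0.1693] t 4.9 q [-0.83 -0.21  2.13  0.42  0.49 -2.19] F [-0.7  0.5 -0.5]
```

```bash
echo '{"sx":[0.009, 0.009, 0.009, 0, 0], "sy":[0.013, 0.013, 0.013, 0, 0], "sz":[0.027, 0.027, 0.027, 0, 0], "rx":[-0.039, 0, 0, 0, 0], "ry":[-0.035, 0, 0, 0, 0], "rz":[0.012, 0, 0, 0, 0]}' | python3 shift.py
python3 to.py .4475 -.289 .06 -.5 .75 .0
python3 - <<'E'
from h import *
a=vision.camera("scene")["pixels"][130:350,230:500];cv2.imwrite("pics/g1.png",cv2.resize(a,(736,600)))
E
```

```text
time_s: 5.4
ee_pos: [0.4454, -0.2875, 0.1918]
eef_rot: [3.14, 0.819, 2.645]
force: [-0.3, 0.3, 0.6]
grip_width: 0.0939
grip_force: 0.0
tcp [ 0.4456 -0.2879  0.062 ] tool delta now [ 0.0945 -0.0004  0.0889] rotvec [ 0.0038 -0.0017  0.0024] delta in final axes [ 0.0946 -0.0003  0.0887] t 5.4 q [-0.72 -0.    2.17  0.77  0.24 -2.48] F [-0.3  0.3  0.6]
```

View pics/g1.png

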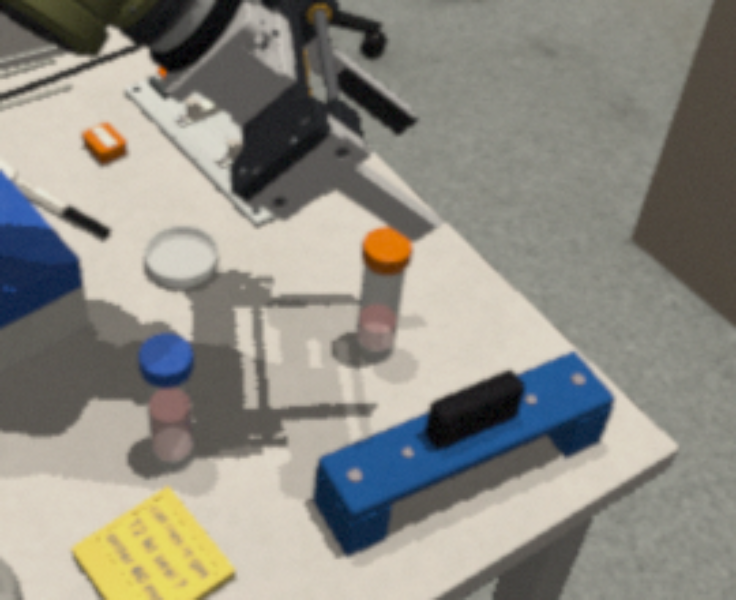

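The gripper sits behind and above the tube, with the tube cap at crop (387,250). The wrist is near its bend limit here, so I steepen the approach before descending.

```bash
python3 to.py .4475 -.289 .18 -.62 .95 .0;  python3 to.py .4475 -.289 .06 -.62 .95 .0
```

```text
tcp [ 0.4461 -0.288   0.1824] tool delta now [0.0071 0.0004 0.0075] rotvec [0.0823 0.1997 0.0929] delta in final axes [0.0055 0.0005 0.0087] t 5.45 q [-0.72 -0.    2.17  0.77  0.24 -2.48] F [-0.  -0.2  0.3]
tcp [ 0.4461 -0.288   0.0624] tool delta now [0.0949 0.0003 0.0893] rotvec [0.0823 0.1997 0.0929] delta in final axes [0.0753 0.0005 0.1063] t 5.45 q [-0.72 -0.    2.17  0.77  0.24 -2.48] F [-0.  -0.2  0.3]
```

```bash
echo '{"sx":[0, 0, 0, 0], "sy":[0, 0, 0, 0], "sz":[0, 0, 0, 0], "rx":[0.041, 0.041, 0, 0], "ry":[0.1, 0.1, 0, 0], "rz":[0.046, 0.046, 0, 0]}' | python3 shift.py
python3 to.py .4475 -.289 .06 -.62 .95 .0
```

```text
time_s: 5.85
ee_pos: [0.4488, -0.2836, 0.1923]
eef_rot: [3.116, 0.731, 2.595]
force: [-0.4, -0.1, 0.2]
grip_width: 0.094
grip_force: 0.0
tcp [ 0.4461 -0.288   0.0624] tool delta now [ 0.0867 -0.0077  0.0965] rotvec [0.0715 0.1096 0.0584] delta in final axes [ 0.0752 -0.0051  0.1058] t 5.85 q [-0.69  0.01  2.11  0.39  0.32 -2.05] F [-0.4 -0.1  0.2]
```

```bash
echo '{"sx":[0, 0, 0, 0], "sy":[0, 0, 0, 0], "sz":[0, 0, 0, 0], "rx":[0.036, 0.036, 0, 0], "ry":[0.055, 0.055, 0, 0], "rz":[0.03, 0.03, 0, 0]}' | python3 shift.py
python3 to.py .4475 -.289 .06 -.62 .95 .0
```

```text
time_s: 6.25
ee_pos: [0.449, -0.2826, 0.191]
eef_rot: [3.136, 0.626, 2.527]
force: [-0.2, -0.2, -0.4]
grip_width: 0.0941
grip_force: 0.0
tcp [ 0.4461 -0.288   0.0624] tool delta now [ 0.0748 -0.0067  0.1045] rotvec [0.0092 0.0052 0.0046] delta in final axes [ 0.0742 -0.0061  0.105 ] t 6.25 q [-0.64  0.03  2.05  0.05  0.44 -1.64] F [-0.2 -0.2 -0.4]
```

```bash
echo '{"sx":[0, 0.0187, 0.0187, 0.0187, 0.0187, 0], "sy":[-0.007, 0, 0, 0, 0, 0], "sz":[0, 0.0261, 0.0261, 0.0261, 0.0261, 0], "rx":[0, 0, 0, 0, 0, 0], "ry":[0, 0, 0, 0, 0, 0], "rz":[0, 0, 0, 0, 0, 0]}' | python3 shift.py
python3 to.py .4475 -.289 .06 -.62 .95 .0
```

```text
time_s: 6.85
ee_pos: [0.4433, -0.2876, 0.0588]
eef_rot: [3.137, 0.618, 2.525]
force: [-0.5, 0.0, 0.5]
grip_width: 0.0941
grip_force: 0.0
tcp [ 0.4461 -0.288   0.0624] tool delta now [-0.0042  0.0013 -0.0015] rotvec [ 0.006  -0.0024  0.0024] delta in final axes [-0.0042  0.0013 -0.0015] t 6.85 q [-0.66  0.29  2.14  0.3   0.1  -1.9 ] F [-0.5  0.   0.5]
```

```bash
echo '{"sx":[0, 0, 0, 0, 0, 0, 0], "sy":[0.001, 0, 0, 0, 0, 0, 0], "sz":[0, 0, 0, 0, 0, 0, 0], "rx":[0, 0, 0, 0, 0, 0, 0], "ry":[0, 0, 0, 0, 0, 0, 0], "rz":[0, 0, 0, 0, 0, 0, 0]}' | python3 shift.py 0.0 15
python3 to.py .4745 -.022 .12 -.62 1.5 .0
```

```text
time_s: 7.55
ee_pos: [0.4462, -0.2877, 0.0628]
eef_rot: [3.136, 0.625, 2.524]
force: [-0.5, 0.6, -0.9]
grip_width: 0.0415
grip_force: 0.0
tcp [ 0.4743 -0.0219  0.123 ] tool delta now [ 0.071   0.2336 -0.1242] rotvec [0.0059 0.5538 0.0037] delta in final axes [ 0.127   0.2327 -0.0694] t 7.55 q [-0.65  0.29  2.14  0.27  0.1  -1.87] F [-0.5  0.6 -0.9]
```

Fingers are still closing; wait, then lift.

```bash
echo '{"sx":[0, 0, 0, 0], "sy":[0, 0, 0, 0], "sz":[0, 0, 0, 0], "rx":[0, 0, 0, 0], "ry":[0, 0, 0, 0], "rz":[0, 0, 0, 0]}' | python3 shift.py 0.0 18
echo '{"sx":[-0.0116, -0.0232, -0.0232, -0.0232, 0], "sy":[0, 0, 0, 0, 0], "sz":[-0.0163, -0.0326, -0.0326, -0.0326, 0], "rx":[0, 0, 0, 0, 0], "ry":[0, 0, 0, 0, 0], "rz":[0, 0, 0, 0, 0]}' | python3 shift.py
python3 to.py .4745 -.022 .2 -1.516 1.571 .0
```

```text
time_s: 7.95
ee_pos: [0.4462, -0.2877, 0.0626]
eef_rot: [3.136, 0.624, 2.524]
force: [0.7, -0.4, 1.0]
grip_width: 0.0307
grip_force: 18.0
time_s: 8.45
ee_pos: [0.4465, -0.2887, 0.2083]
eef_rot: [3.137, 0.633, 2.524]
force: [0.2, 0.8, -1.0]
grip_width: 0.0314
grip_force: 18.0
tcp [ 0.4745 -0.022   0.203 ] tool delta now [ 0.1092  0.234  -0.0724] rotvec [0.2883 0.5872 0.8692] delta in final axes [0.2647 0.0426 0.0053] t 8.45 q [-0.66  0.    2.03  0.06  0.48 -1.66] F [ 0.2  0.8 -1. ]
```

```bash
echo '{"sx":[0, 0, 0, 0, 0, 0, 0, 0, 0], "sy":[0, 0, 0, 0, 0, 0, 0, 0, 0], "sz":[-0.02, -0.02, 0, 0, 0, 0, 0, 0, 0], "rx":[0.036, 0.036, 0.036, 0.036, 0.036, 0.036, 0.036, 0.036, 0], "ry":[0.073, 0.073, 0.073, 0.073, 0.073, 0.073, 0.073, 0.073, 0], "rz":[0.109, 0.109, 0.109, 0.109, 0.109, 0.109, 0.109, 0.109, 0]}' | python3 shift.py
python3 to.py .4745 -.1 .2 -1.516 1.571 .0
python3 to.py .4745 -.025 .12 -1.516 2.516 .0
```

```text
time_s: 9.35
ee_pos: [0.4276, -0.2751, 0.2345]
eef_rot: [-3.136, -0.006, 1.621]
force: [-0.3, 0.1, -0.7]
grip_width: 0.0313
grip_force: 18.0
tcp [ 0.4745 -0.1     0.203 ] tool delta now [0.1724 0.0558 0.0322] rotvec [-0.006  -0.0058 -0.005 ] delta in final axes [0.1723 0.0565 0.0316] t 9.35 q [-0.64  0.21  1.62  0.    1.32 -0.69] F [-0.3  0.1 -0.7]
tcp [ 0.4746 -0.0274  0.1218] tool delta now [0.2443 0.06   0.1139] rotvec [-0.0032  0.9392 -0.0075] delta in final axes [0.0519 0.0606 0.2644] t 9.35 q [-0.64  0.21  1.62  0.    1.32 -0.69] F [-0.3  0.1 -0.7]
```

```bash
echo '{"sx":[0.04, 0.045, 0.045, 0.045, 0.045, 0], "sy":[0.012, 0.012, 0.012, 0.012, 0.012, 0], "sz":[0, 0, 0, 0, 0, 0], "rx":[0, 0, 0, 0, 0, 0], "ry":[0, 0, 0, 0, 0, 0], "rz":[0, 0, 0, 0, 0, 0]}' | python3 shift.py
echo '{"sx":[0, 0, 0, 0, 0, 0, 0, 0, 0], "sy":[0, 0, 0, 0, 0, 0, 0, 0, 0], "sz":[0, 0, 0, 0, 0, 0, 0, 0, 0], "rx":[0, 0, 0, 0, 0, 0, 0, 0, 0], "ry":[0.134, 0.134, 0.134, 0.134, 0.134, 0.134, 0.134, 0, 0], "rz":[0, 0, 0, 0, 0, 0, 0, 0, 0]}' | python3 shift.py
python3 to.py .4745 -.025 .07 -1.516 2.516 .0
```

```text
time_s: 9.95
ee_pos: [0.4761, -0.0474, 0.236]
eef_rot: [-3.139, -0.003, 1.631]
force: [-0.0, -0.3, -0.6]
grip_width: 0.0313
grip_force: 18.0
time_s: 10.85
ee_pos: [0.4757, -0.0521, 0.2357]
eef_rot: [-3.135, -0.937, 1.617]
force: [-0.5, 0.4, 0.4]
grip_width: 0.0314
grip_force: 18.0
tcp [ 0.4746 -0.0274  0.0718] tool delta now [-0.1175  0.0008  0.117 ] rotvec [ 0.0005  0.008  -0.005 ] delta in final axes [-0.1185  0.0003  0.116 ] t 10.85 q [-0.54  0.39  1.63  0.74  1.72 -0.71] F [-0.5  0.4  0.4]
```

```bash
echo '{"sx":[-0.0236, -0.0236, -0.0236, -0.0236, -0.0236, 0, 0], "sy":[0, 0, 0, 0, 0, 0, 0], "sz":[0.0232, 0.0232, 0.0232, 0.0232, 0.0232, 0, 0], "rx":[0, 0, 0, 0, 0, 0, 0], "ry":[0.008, 0, 0, 0, 0, 0, 0], "rz":[-0.005, 0, 0, 0, 0, 0, 0]}' | python3 shift.py
python3 to.py .4745 -.025 .04 -1.516 2.516 .0
python3 - <<'E'
from h import *
a=vision.camera("scene")["pixels"][120:250,240:420];b=vision.camera("top")["pixels"][110:240,180:360]
cv2.imwrite("pics/g2.png",np.vstack([cv2.resize(a,(415,300),interpolation=2),cv2.resize(b,(415,300),interpolation=2)]))
E
```

```text
time_s: 11.55
ee_pos: [0.4747, -0.0263, 0.0742]
eef_rot: [3.139, -0.947, 1.629]
force: [0.4, 0.5, 0.6]
grip_width: 0.0314
grip_force: 18.0
tcp [ 0.4746 -0.0274  0.0418] tool delta now [-0.027  -0.0002  0.018 ] rotvec [-0.0007 -0.0018  0.0022] delta in final axes [-0.0269 -0.0001  0.0181] t 11.55 q [-0.51  0.63  1.73  0.76  1.46 -0.93] F [0.4 0.5 0.6]
```

View pics/g2.png

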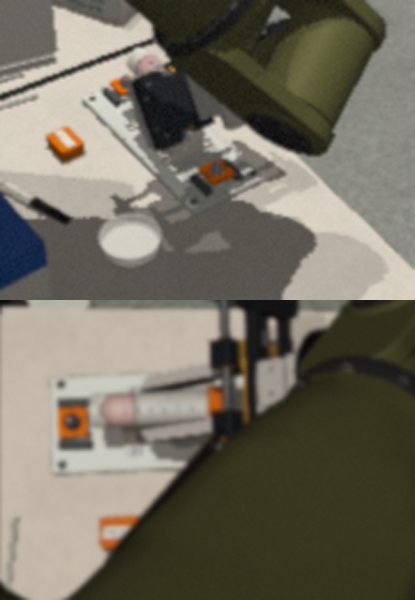

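The tube is held level over the V-blocks, its cap toward -y (top crop (215,400)) and its foot toward the left collar (90,412). It is in line with the jig, so I lower it.

```bash
echo '{"sx":[-0.0085, -0.0085, -0.008, 0, 0], "sy":[0, 0, 0, 0, 0], "sz":[0.0058, 0.0058, 0.0055, 0, 0], "rx":[0, 0, 0, 0, 0], "ry":[0, 0, 0, 0, 0], "rz":[0, 0, 0, 0, 0]}' | python3 shift.py
python3 to.py .4745 -.025 .038 -1.516 2.516 .0
```

```text
time_s: 12.15
ee_pos: [0.4742, -0.027, 0.0424]
eef_rot: [-3.14, -0.95, 1.625]
force: [-0.3, -0.0, -0.7]
grip_width: 0.0311
grip_force: 18.0
tcp [ 0.4746 -0.0274  0.0398] tool delta now [-0.0025  0.0004  0.0012] rotvec [-0.0005 -0.0048 -0.0006] delta in final axes [-0.0024  0.0004  0.0012] t 12.15 q [-0.51  0.69  1.73  0.77  1.42 -0.97] F [-0.3 -0.  -0.7]
```

```bash
echo '{"sx":[-0.0017, 0], "sy":[0, 0], "sz":[0.001, 0], "rx":[0, 0], "ry":[0, 0], "rz":[0, 0]}' | python3 shift.py; echo '{"sx":[-0.0008, 0], "sy":[0, 0], "sz":[0.0006, 0], "rx":[0, 0], "ry":[0, 0], "rz":[0, 0]}' | python3 shift.py;echo '{"sx":[-0.0008, 0], "sy":[0, 0], "sz":[0.0006, 0], "rx":[0, 0], "ry":[0, 0], "rz":[0, 0]}' | python3 shift.py
```

```text
time_s: 12.35
ee_pos: [0.4744, -0.0272, 0.0407]
eef_rot: [3.141, -0.949, 1.626]
force: [0.0, -0.2, -1.0]
grip_width: 0.0312
grip_force: 18.0
time_s: 12.55
ee_pos: [0.4744, -0.0272, 0.0397]
eef_rot: [3.142, -0.949, 1.626]
force: [-0.1, 0.2, -0.6]
grip_width: 0.0311
grip_force: 18.0
time_s: 12.75
ee_pos: [0.4746, -0.0272, 0.039]
eef_rot: [3.141, -0.95, 1.626]
force: [1.3, 1.4, 3.1]
grip_width: 0.0313
grip_force: 18.0
```

```bash
echo '{"sx":[0, 0, 0, 0, 0], "sy":[0, 0, 0, 0, 0], "sz":[0, 0, 0, 0, 0], "rx":[0, 0, 0, 0, 0], "ry":[0, 0, 0, 0, 0], "rz":[0, 0, 0, 0, 0]}' | python3 shift.py 0.07 18
echo '{"sx":[0.008, 0.025, 0.034, 0.034, 0.034, 0], "sy":[0, 0, 0, 0, 0, 0], "sz":[-0.0055, -0.017, -0.023, -0.023, -0.023, 0], "rx":[0, 0, 0, 0, 0, 0], "ry":[0, 0, 0, 0, 0, 0], "rz":[0, 0, 0, 0, 0, 0]}' | python3 shift.py
python3 to.py .4346 -.4072 .2 -.097 1.571 0; python3 to.py .4346 -.4072 .2 -1.668 1.571 0
```

```text
time_s: 13.25
ee_pos: [0.4743, -0.0271, 0.0387]
eef_rot: [-3.141, -0.95, 1.626]
force: [-0.0, 0.3, 1.0]
grip_width: 0.0671
grip_force: 0.0
time_s: 13.85
ee_pos: [0.4752, -0.0233, 0.2068]
eef_rot: [3.129, -0.946, 1.636]
force: [-0.3, -0.4, -0.8]
grip_width: 0.0699
grip_force: 0.0
tcp [ 0.4346 -0.4072  0.203 ] tool delta now [-0.2257 -0.0618 -0.307 ] rotvec [ 0.6722 -0.7719 -1.3004] delta in final axes [ 0.0032 -0.386   0.0038] t 13.85 q [-0.5   0.4   1.69  0.76  1.65 -0.75] F [-0.3 -0.4 -0.8]
tcp [ 0.4346 -0.4072  0.203 ] tool delta now [-0.2257 -0.0618 -0.307 ] rotvec [-0.0654 -0.944   0.1444] delta in final axes [-0.386  -0.0031  0.0037] t 13.85 q [-0.5   0.4   1.69  0.76  1.65 -0.75] F [-0.3 -0.4 -0.8]
```

```bash
echo '{"sx":[0, 0, 0, 0, 0, 0, 0, 0], "sy":[0, 0, 0, 0, 0, 0, 0, 0], "sz":[0, 0, 0, 0, 0, 0, 0, 0], "rx":[0, 0, 0, 0, 0, 0, 0, 0], "ry":[-0.135, -0.135, -0.135, -0.135, -0.135, -0.135, -0.135, 0], "rz":[0, 0, 0, 0, 0, 0, 0, 0]}' | python3 shift.py 0.08
python3 to.py .4346 -.4072 .18 3.044 1.571 0; python3 to.py .4346 -.4072 .2 -1.516 1.571 0
python3 - <<'E'
from h import *
a=vision.camera("scene")["pixels"][120:250,240:420]
b=vision.camera("top")["pixels"][110:240,180:360]
cv2.imwrite("pics/g3.png",np.vstack([cv2.resize(a,(415,300),interpolation=2),cv2.resize(b,(415,300),interpolation=2)]))
E
```

```text
time_s: 14.65
ee_pos: [0.4739, -0.0215, 0.2021]
eef_rot: [3.141, -0.001, 1.629]
force: [0.0, 0.6, -0.5]
grip_width: 0.0799
grip_force: 0.0
tcp [ 0.4346 -0.4072  0.183 ] tool delta now [-0.3828 -0.0617  0.0185] rotvec [-9.0000e-04 -1.4000e-03  1.7267e+00] delta in final axes [-0.0015  0.3877  0.0191] t 14.65 q [-0.12  0.15  1.76  0.    1.23 -0.18] F [ 0.   0.6 -0.5]
tcp [ 0.4346 -0.4072  0.203 ] tool delta now [-0.3828 -0.0617 -0.0015] rotvec [ 0.0006 -0.0012  0.0035] delta in final axes [-0.383  -0.0604 -0.001 ] t 14.65 q [-0.12  0.15  1.76  0.    1.23 -0.18] F [ 0.   0.6 -0.5]
```

View pics/g3.png

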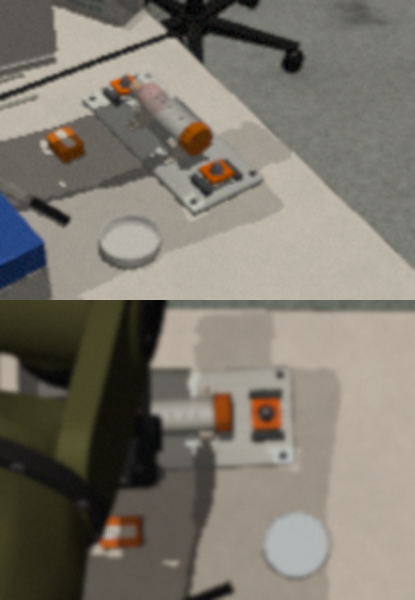

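The tube lies in the V-blocks with its cap at scene crop (197,137), clear of the right collar at (217,172). Now to the cover.

```bash
echo '{"sx":[-0.0425, -0.0425, -0.0425, -0.0425, -0.0425, -0.0425, -0.0425, -0.0425, -0.0425], "sy":[-0.0069, -0.0069, -0.0069, -0.0069, -0.0069, -0.0069, -0.0069, -0.0069, -0.0069], "sz":[0, 0, 0, 0, 0, 0, 0, 0, 0], "rx":[0, 0, 0, 0, 0, 0, 0, 0, 0], "ry":[0, 0, 0, 0, 0, 0, 0, 0, 0], "rz":[0, 0, 0, 0, 0, 0, 0, 0, 0]}' | python3 shift.py
echo '{"sx":[0, 0, 0, 0, 0, 0, 0, 0, 0, 0], "sy":[0, 0, 0, 0, 0, 0, 0, 0, 0, 0], "sz":[0, 0, 0, 0, 0, 0, 0, 0, 0, 0], "rx":[0, 0, 0, 0, 0, 0, 0, 0, 0, 0], "ry":[0, 0, 0, 0, 0, 0, 0, 0, 0, 0], "rz":[0.144, 0.144, 0.144, 0.144, 0.144, 0.144, 0.144, 0.144, 0.144, 0.144]}' | python3 shift.py
echo '{"sx":[0, 0, 0], "sy":[0, 0, 0], "sz":[0, 0, 0], "rx":[0, 0, 0], "ry":[0, 0, 0], "rz":[0.144, 0.144, 0]}' | python3 shift.py
python3 to.py .4346 -.4072 .074 3.044 1.571 0
python3 - <<'E'
from h import *
t=vision.camera("top");h=hsv(t)
for b in blobs(orange(h)): print(b[0],b[1],b[2],plane(t,b[0],.038).round(4))
for b in blobs(orange(h)):
    x,y,w,hh=b[2]; print("right edge @.038",plane(t,(x+w,b[0][1]),.045).round(4),"left",plane(t,(x,b[0][1]),.022).round(4))
E
```

```text
time_s: 15.65
ee_pos: [0.4318, -0.4108, 0.1995]
eef_rot: [3.14, -0.008, 1.624]
force: [1.0, 0.1, 0.9]
grip_width: 0.0802
grip_force: 0.0
time_s: 16.65
ee_pos: [0.4322, -0.409, 0.1993]
eef_rot: [-3.134, -0.002, 0.178]
force: [0.6, 1.1, 0.6]
grip_width: 0.0799
grip_force: 0.0
time_s: 16.95
ee_pos: [0.4323, -0.409, 0.1994]
eef_rot: [-3.134, 0.0, -0.106]
force: [-0.5, -0.4, -0.1]
grip_width: 0.0802
grip_force: 0.0
tcp [ 0.4346 -0.4072  0.077 ] tool delta now [ 0.0022 -0.0011  0.1224] rotvec [-0.0074  0.0006 -0.0084] delta in final axes [ 0.0021 -0.002   0.1224] t 16.95 q [-0.82  0.43  1.42  0.01  1.3   0.85] F [-0.5 -0.4 -0.1]
(np.float64(276.2), np.float64(157.9)) 88 [273, 151, 7, 15] [ 0.4787 -0.071   0.038 ]
(np.float64(295.0), np.float64(158.9)) 102 [290, 153, 11, 13] [ 0.4772 -0.1091  0.038 ]
(np.float64(211.4), np.float64(162.4)) 115 [206, 156, 12, 14] [0.4676 0.0603 0.038 ]
(np.float64(232.5), np.float64(205.4)) 36 [224, 204, 16, 4] [0.381  0.0148 0.038 ]
(np.float64(232.8), np.float64(214.8)) 49 [224, 212, 17, 5] [0.3622 0.0136 0.038 ]
right edge @.038 [ 0.4777 -0.0794  0.045 ] left [ 0.4811 -0.0627  0.022 ]
right edge @.038 [ 0.4762 -0.1217  0.045 ] left [ 0.4795 -0.0978  0.022 ]
right edge @.038 [0.4668 0.0452 0.045 ] left [0.4698 0.0756 0.022 ]
right edge @.038 [ 0.3809 -0.0017  0.045 ] left [0.3816 0.0355 0.022 ]
right edge @.038 [ 0.3622 -0.0042  0.045 ] left [0.3624 0.0349 0.022 ]
```

```bash
echo '{"sx":[0.0022, 0, 0, 0, 0, 0], "sy":[-0.002, 0, 0, 0, 0, 0], "sz":[0.02, 0.03, 0.03, 0.03, 0.009, 0], "rx":[-0.0074, 0, 0, 0, 0, 0], "ry":[0, 0, 0, 0, 0, 0], "rz":[-0.0084, 0, 0, 0, 0, 0]}' | python3 shift.py
python3 to.py .4346 -.4072 .077 3.044 1.571 0
```

```text
time_s: 17.6
ee_pos: [0.4349, -0.4066, 0.0801]
eef_rot: [3.141, 0.002, -0.092]
force: [1.7, -1.4, 0.4]
grip_width: 0.0801
grip_force: 0.0
tcp [ 0.4346 -0.4072  0.08  ] tool delta now [-0.0002  0.0006  0.0001] rotvec [0.0008 0.0024 0.0057] delta in final axes [-0.0002  0.0006  0.0001] t 17.6 q [-0.81  0.55  1.52 -0.    1.06  0.85] F [ 1.7 -1.4  0.4]
```

```bash
echo '{"sx":[0, 0, 0, 0, 0, 0, 0, 0, 0], "sy":[0, 0, 0, 0, 0, 0, 0, 0, 0], "sz":[0, 0, 0, 0, 0, 0, 0, 0, 0], "rx":[0, 0, 0, 0, 0, 0, 0, 0, 0], "ry":[0, 0, 0, 0, 0, 0, 0, 0, 0], "rz":[0.005, 0, 0, 0, 0, 0, 0, 0, 0]}' | python3 shift.py 0.0 45
python3 to.py .4346 -.4072 .077 3.044 1.571 0
```

```text
time_s: 18.5
ee_pos: [0.4354, -0.4066, 0.0809]
eef_rot: [3.139, 0.001, -0.099]
force: [0.1, -1.1, 0.5]
grip_width: 0.0174
grip_force: 45.0
tcp [ 0.4346 -0.4072  0.08  ] tool delta now [-0.0007  0.0006  0.0009] rotvec [ 0.0026  0.0012 -0.0012] delta in final axes [-0.0007  0.0006  0.0009] t 18.5 q [-0.81  0.55  1.52 -0.    1.06  0.86] F [ 0.1 -1.1  0.5]
```

```bash
echo '{"sx":[0, 0, 0, 0, 0], "sy":[0, 0, 0, 0, 0], "sz":[-0.015, -0.035, -0.04, -0.04, 0], "rx":[0, 0, 0, 0, 0], "ry":[0, 0, 0, 0, 0], "rz":[0, 0, 0, 0, 0]}' | python3 shift.py
echo '{"sx":[0, 0, 0, 0, 0, 0, 0, 0, 0, 0], "sy":[0, 0, 0, 0, 0, 0, 0, 0, 0, 0], "sz":[0, 0, 0, 0, 0, 0, 0, 0, 0, 0], "rx":[0, 0, 0, 0, 0, 0, 0, 0, 0, 0], "ry":[0, 0, 0, 0, 0, 0, 0, 0, 0, 0], "rz":[-0.1, -0.144, -0.144, -0.144, -0.144, -0.144, -0.144, -0.144, -0.144, -0.144]}' | python3 shift.py
echo '{"sx":[0, 0, 0, 0], "sy":[0, 0, 0, 0], "sz":[0, 0, 0, 0], "rx":[0, 0, 0, 0], "ry":[0, 0, 0, 0], "rz":[-0.144, -0.144, -0.044, 0]}' | python3 shift.py
python3 to.py .4745 -.021 .2 -1.516 1.571 0
```

```text
time_s: 19.0
ee_pos: [0.4368, -0.4075, 0.2179]
eef_rot: [3.132, -0.007, -0.099]
force: [0.6, -0.3, -2.6]
grip_width: 0.0175
grip_force: 45.0
time_s: 20.0
ee_pos: [0.4353, -0.4061, 0.2107]
eef_rot: [-3.14, 0.002, 1.303]
force: [0.3, 0.2, -2.7]
grip_width: 0.0178
grip_force: 45.0
time_s: 20.4
ee_pos: [0.4354, -0.4061, 0.2107]
eef_rot: [-3.14, 0.002, 1.63]
force: [0.2, -0.6, -3.1]
grip_width: 0.0176
grip_force: 45.0
tcp [ 0.4745 -0.021   0.203 ] tool delta now [0.3822 0.0618 0.0068] rotvec [-0.0017  0.0023  0.0043] delta in final axes [0.3824 0.0602 0.0078] t 20.4 q [-0.81  0.41  1.41 -0.    1.32 -0.87] F [ 0.2 -0.6 -3.1]
```

```bash
echo '{"sx":[0.025, 0.04, 0.042, 0.042, 0.042, 0.042, 0.042, 0.042, 0.04, 0.025], "sy":[0.004, 0.0065, 0.0068, 0.0068, 0.0068, 0.0068, 0.0068, 0.0068, 0.0065, 0.004], "sz":[0, 0, 0, 0, 0, 0, 0, 0, 0, 0], "rx":[0, 0, 0, 0, 0, 0, 0, 0, 0, 0], "ry":[0, 0, 0, 0, 0, 0, 0, 0, 0, 0], "rz":[0, 0.004, 0, 0, 0, 0, 0, 0, 0, 0]}' | python3 shift.py
echo '{"sx":[0], "sy":[0], "sz":[0], "rx":[0], "ry":[0], "rz":[0]}' | python3 shift.py
python3 to.py .4745 -.021 .12 -1.516 1.571 0
python3 - <<'E'
from h import *
a=vision.camera("scene")["pixels"][90:260,230:430]
b=vision.camera("top");cv2.imwrite("pics/g4.png",np.vstack([cv2.resize(a,(353,300),interpolation=2),cv2.resize(b["pixels"][90:260,160:360],(353,300),interpolation=2)]))
E
```

```text
time_s: 21.4
ee_pos: [0.476, -0.0191, 0.2099]
eef_rot: [-3.14, 0.002, 1.625]
force: [-0.1, -0.4, -2.6]
grip_width: 0.0177
grip_force: 45.0
time_s: 21.5
ee_pos: [0.4761, -0.019, 0.2099]
eef_rot: [-3.14, 0.002, 1.627]
force: [-0.1, -0.0, -1.8]
grip_width: 0.018
grip_force: 45.0
tcp [ 0.4745 -0.021   0.123 ] tool delta now [-0.0017 -0.0016  0.0869] rotvec [-0.0013  0.0025  0.001 ] delta in final axes [-0.002  -0.0018  0.0869] t 21.5 q [-0.12  0.15  1.74 -0.    1.25 -0.17] F [-0.1 -0.  -1.8]
```

View pics/g4.png

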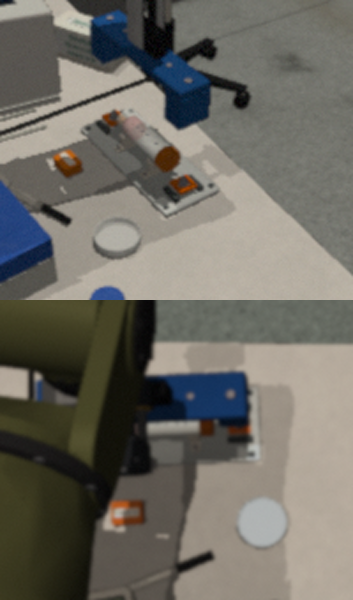

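The cover is held level over the jig, with its right end screw at scene crop (208,87) and top crop (232,92). I check its offset before lowering.

Run:
```python
from m import *
R_s=weigh(s,(347.8,139.1),1);R_t=weigh(t,(291.3,142.),1);L_s=weigh(s,(292.2,98.9),1)
p,e=tri(s,R_s,t,R_t);print("R screw",p.round(4),e.round(4),R_s,R_t)
z=p[2];l=plane(s,L_s,z);r=plane(s,R_s,z);print("scene-only L,R,mid",l.round(4),r.round(4),((l+r)/2).round(4),"len",np.linalg.norm(l-r),"az",np.arctan2(*(l-r)[1::-1]))
# collars on their tops plane .022 and pins
for c,n in((s,"s"),(t,"t")):
    for b in blobs(orange(hsv(c))): print(n,b[0],b[1],plane(c,b[0],.022).round(4))
```

```text
R screw [ 0.4987 -0.1178  0.1629] 0.0307 (np.float64(352.2436440677966), np.float64(142.09745762711864)) (np.float64(291.0623781676413), np.float64(142.9766081871345))
scene-only L,R,mid [0.4882 0.0939 0.1629] [ 0.5133 -0.1237  0.1629] [ 0.5008 -0.0149  0.1629] len 0.21894984103788237 az 1.6857047557119638
s (np.float64(270.3), np.float64(177.3)) 15 [0.3789 0.0179 0.022 ]
s (np.float64(338.1), np.float64(192.8)) 17 [ 0.49  -0.114  0.022]
t (np.float64(228.4), np.float64(205.2)) 35 [0.3821 0.0265 0.022 ]
t (np.float64(228.0), np.float64(215.1)) 20 [0.3619 0.0266 0.022 ]
```

Run:
```python
from m import *
R_t=weigh(t,(291.2,142.5),1,2);print("top R@.183",plane(t,R_t,.183).round(4), R_t)
h=hsv(s); bl=blobs(blue(h)); big=[b for b in bl if b[1]>300]
print([b[:3] for b in big])
g=cv2.cvtColor(s["pixels"],cv2.COLOR_BGR2GRAY)
g2=g.astype(int)-cv2.medianBlur(g,9)
q={}
for n,(x0,y0) in {"L":(292,99),"R":(348,139)}.items():
    w=g2[y0-6:y0+7,x0-6:x0+7]; print(n); print(w)
c=np.array([.4761,-.019]);d=np.array([np.cos(1.626),np.sin(1.626)])
print("expected L,R",c+.0862*d,c-.0878*d)
```

```text
top R@.183 [ 0.4813 -0.1119  0.183 ] (np.float64(291.29411764705884), np.float64(143.109243697479))
[((np.float64(318.5), np.float64(130.1)), 1488, [283, 97, 67, 66]), ((np.float64(226.4), np.float64(222.1)), 2293, [195, 193, 64, 60]), ((np.float64(203.7), np.float64(333.6)), 1088, [182, 310, 39, 50])]
L
[[ -5  -1   2   0  -2  -1  -2   0  -6   1  -1  -1  -2]
 [  1   0   1   0  -1  -1   2  -2  -1  -1  -4  -1   1]
 [ -2   1  -4   0   0  -2   0  -6  -2  -1  -4   0  -1]
 [  2   1   0  -2   2  -1  -3  -3   1  -2   5   8  -2]
 [  1  -2   0  -2  -5   0   0   0  -1   3   7   9   4]
 [  0  -3  -5  -2   5  -1   2   7   2   3   5   2   8]
 [  1  -1  -1  -1   6  20  28  26  24   6   3   8   6]
 [ -2  10   9   7  12  38  60  60  41  11   4   7   6]
 [  9   7  13   6   9  26  44  46  29   6   3   6   7]
 [  7   5   8   8   7   5   9   9   1   2   3   0   0]
 [  5   8  11  11   6  -2  -1   4   6   0  -2   0 -10]
 [  0   9   8   3   0  -2   0  -6  -4  -1  -1  -7 -18]
 [  6   2  -1   0  -6  -3  -4   1  -2  -5  -2   0  -6]]
R
[[  0  -9  -5 -12 -23 -25 -29 -23 -18  -9   0   0   1]
 [  3   1   0   0  -1 -13 -19 -20 -16 -17 -11  -5  -4]
 [  3   2   2   3   1   0  -8 -16 -18 -14  -7  -7 -12]
 [  2   5   5   7  11  12   9  -6 -20 -19  -9  -8  -9]
 [  2   2   6   9   7   6   6  -2 -13 -29 -19 -15 -12]
 [  4   4   1   2   3   0  -1   9   8 -10 -12 -14 -22]
 [  0   0   0  -1  -9  -7  -2  28  42  28  19  12  -6]
 [ -1  -2  -2  -4 -11 -16  -3  32  58  64  53  26   9]
 [ -3  -3  -4 -11  -9 -12  -4   0  39  52  39  30  10]
 [  1  -6  -5 -11  -4   0  -2   0  26  31  27   4   1]
 [ -4   2  -3   0   0  -5  -4  -3   1  19   1  -2  -3]
 [  4   9   6   4  -2  -2  -5  -9  -6  -1   0  -3  -2]
 [ -7   1  -1   1  -4  -2  -4  -2  -2   2   1  -2  -3]]
expected L,R [0.47134386 0.06706869] [ 0.48094442 -0.10666625]
```

```bash
python3 - <<'E'
from m import *
L,Rr,Rt=(292.5,100.2),(351.1,140.4),(291.3,143.1)
for z in(.175,.183): 
    l,r=plane(s,L,z),plane(s,Rr,z);print(z,l.round(4),r.round(4),((l+r)/2).round(4),np.linalg.norm(l-r).round(4))
print("tri R",tri(s,Rr,t,Rt)); print("tri guess inner",tri(s,(348,139),t,Rt))
E
python3 - <<'E'
import cv2
from h import *
a=vision.camera("scene")["pixels"][85:175,270:370];cv2.imwrite("pics/g5.png",cv2.resize(a,(660,594),interpolation=cv2.INTER_CUBIC))
E
```

```text
0.175 [0.478  0.0738 0.175 ] [ 0.5044 -0.1312  0.175 ] [ 0.4912 -0.0287  0.175 ] 0.2067
0.183 [0.4717 0.0613 0.183 ] [ 0.4976 -0.1404  0.183 ] [ 0.4846 -0.0396  0.183 ] 0.2034
tri R (array([ 0.49659727, -0.11804699,  0.16817278]), np.float64(0.02858584065366174))
tri guess inner (array([ 0.49316841, -0.11670294,  0.17238613]), np.float64(0.02244727002132642))
```

View pics/g5.png

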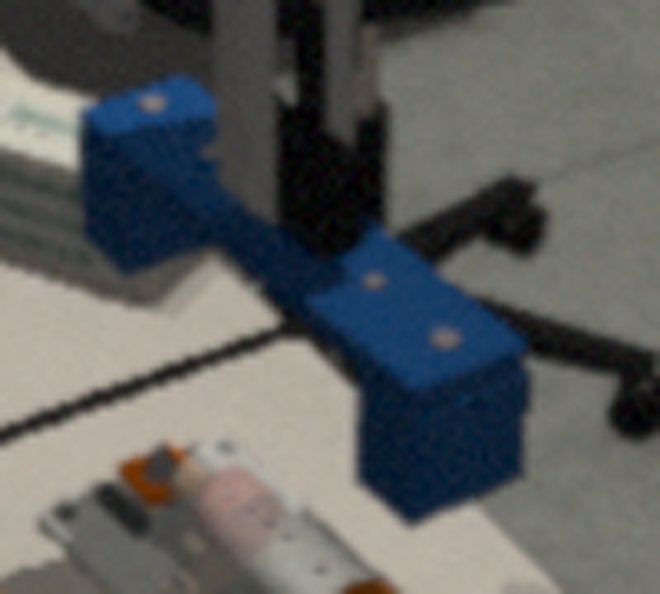

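The screws are at crop (152,103) and (445,338), which is scene (292.9,100.4) and (337.1,136.0).

Run:
```python
from m import *
L=weigh(s,(292.5,100.2),1,2);Rr=weigh(s,(337.1,136),1,2);Rt=weigh(t,(291.3,143.1),1,2)
l,r=plane(s,L,.183),plane(s,Rr,.183);print(l.round(4),r.round(4),"mid",((l+r)/2).round(4),np.linalg.norm(l-r).round(4),"az",np.arctan2(*(l-r)[1::-1]))
print("tri R",tri(s,Rr,t,Rt))
```

```text
[0.4723 0.0618 0.183 ] [ 0.4822 -0.112   0.183 ] mid [ 0.4773 -0.0251  0.183 ] 0.1741 az 1.6276213305468545
tri R (array([ 0.48185731, -0.11173652,  0.18292878]), np.float64(0.0008742474129463704))
```

```bash
echo '{"sx":[0, 0, 0, 0, 0], "sy":[-0.002, 0, 0, 0, 0], "sz":[0.015, 0.03, 0.025, 0.009, 0], "rx":[0, 0, 0, 0, 0], "ry":[0, 0, 0, 0, 0], "rz":[0, 0, 0, 0, 0]}' | python3 shift.py
python3 - <<'E'
from m import *
o=probe_bus.get_obs();z=o["ee_pos"][2]-.0809+.054;print(o["ee_pos"].round(4),z.round(4))
def proj(c,P):
    E=c["extrinsics"];q=E[:3,:3].T@(P-E[:3,3]);return c["cx"]-c["fx"]*q[0]/q[2],c["cy"]+c["fy"]*q[1]/q[2]
c=np.array([.4755,-.023,z]);d=np.array([np.cos(1.6265),np.sin(1.6265),0])
L=weigh(s,proj(s,c+.087*d),1,3);Rr=weigh(s,proj(s,c-.087*d),1,3);Rt=weigh(t,proj(t,c-.087*d),1,3)
print(proj(s,c+.087*d),L,proj(s,c-.087*d),Rr,proj(t,c-.087*d),Rt)
l,r=plane(s,L,z),plane(s,Rr,z);print(l.round(4),r.round(4),"mid",((l+r)/2).round(4),np.linalg.norm(l-r).round(4),"az",np.arctan2(*(l-r)[1::-1]))
print("tri R",tri(s,Rr,t,Rt))
for c in(s,t):
    for b in blobs(orange(hsv(c))): print(b[:3])
E
```

```text
time_s: 22.55
ee_pos: [0.4738, -0.0219, 0.1303]
eef_rot: [-3.139, 0.002, 1.625]
force: [0.6, -0.7, -1.0]
grip_width: 0.018
grip_force: 45.0
[ 0.4747 -0.022   0.132 ] 0.1051
(np.float64(293.0112332449379), np.float64(128.39302965114823)) (np.float64(293.05194805194805), np.float64(129.2034632034632)) (np.float64(334.69814259936885), np.float64(165.2364077368624)) (np.float64(334.8224043715847), np.float64(166.30327868852459)) (np.float64(293.1692675351374), np.float64(151.5888533540993)) (np.float64(294.1956087824351), np.float64(151.81636726546907))
[0.4691 0.0607 0.1051] [ 0.4786 -0.1131  0.1051] mid [ 0.4738 -0.0262  0.1051] 0.1741 az 1.6254169283675515
tri R (array([ 0.47996988, -0.11155766,  0.10344926]), np.float64(0.0005634260019447128))
```

```bash
echo '{"sx":[0.0028, 0, 0, 0], "sy":[0, 0, 0, 0], "sz":[0.006, 0.006, 0.002, 0], "rx":[0, 0, 0, 0], "ry":[0, 0, 0, 0], "rz":[0, 0, 0, 0]}' | python3 shift.py
echo '{"sx":[0, 0, 0, 0], "sy":[0, 0, 0, 0], "sz":[0.002, 0.001, 0.001, 0], "rx":[0, 0, 0, 0], "ry":[0, 0, 0, 0], "rz":[0, 0, 0, 0]}' | python3 shift.py
python3 - <<'E'
from station import ctrl, vision, probe_bus, hand_in
o=probe_bus.get_obs();print(o["ee_pos"],o["force"],o["moment"])
E
```

```text
time_s: 23.05
ee_pos: [0.4739, -0.0191, 0.1167]
eef_rot: [-3.14, 0.003, 1.625]
force: [0.0, 0.1, -2.2]
grip_width: 0.0176
grip_force: 45.0
time_s: 23.45
ee_pos: [0.474, -0.0191, 0.1128]
eef_rot: [-3.14, 0.003, 1.625]
force: [0.2, 0.4, -2.2]
grip_width: 0.0179
grip_force: 45.0
[ 0.47395825 -0.01913926  0.11283928] [ 0.15808351  0.37463708 -2.19699245] [-0.10075031  0.0217018  -0.05182911]
```

```bash
for i in 1 2 3; do echo '{"sx":[0, 0, 0], "sy":[0, 0, 0], "sz":[0.0015, 0.0015, 0], "rx":[0, 0, 0], "ry":[0, 0, 0], "rz":[0, 0, 0]}' | python3 shift.py | grep -E "ee_pos|force:|eef"; done
```

```text
ee_pos: [0.4739, -0.0191, 0.1097]
eef_rot: [-3.14, 0.003, 1.625]
force: [-0.0, -0.3, -2.2]
grip_force: 45.0
ee_pos: [0.4739, -0.0191, 0.1067]
eef_rot: [-3.14, 0.003, 1.625]
force: [-0.8, -0.1, -3.0]
grip_force: 45.0
ee_pos: [0.4739, -0.0191, 0.1037]
eef_rot: [-3.14, 0.003, 1.625]
force: [0.2, -0.0, -2.0]
grip_force: 45.0
```

```bash
for i in 1 2; do echo '{"sx":[0, 0, 0], "sy":[0, 0, 0], "sz":[0.0015, 0.0015, 0], "rx":[0, 0, 0], "ry":[0, 0, 0], "rz":[0, 0, 0]}' | python3 shift.py - 55| grep -E "ee_pos|force:|eef"; done; echo '{"sx":[0, 0], "sy":[0, 0], "sz":[0.001, 0], "rx":[0, 0], "ry":[0, 0], "rz":[0, 0]}' | python3 shift.py
```

```text
ee_pos: [0.4741, -0.0192, 0.1011]
eef_rot: [-3.141, 0.003, 1.625]
force: [-1.6, -0.1, 3.4]
grip_force: 55.0
ee_pos: [0.4741, -0.0192, 0.098]
eef_rot: [-3.141, 0.003, 1.625]
force: [-2.1, -1.1, 6.0]
grip_force: 55.0
time_s: 25.15
ee_pos: [0.4741, -0.0192, 0.0971]
eef_rot: [-3.141, 0.003, 1.625]
force: [-2.5, -0.8, 7.6]
grip_width: 0.0175
grip_force: 55.0
```

```bash
echo '{"sx":[0, 0], "sy":[0, 0], "sz":[0.0008, 0], "rx":[0, 0], "ry":[0, 0], "rz":[0, 0]}' | python3 shift.py| grep -E "ee_pos|force:"; echo '{"sx":[0, 0], "sy":[0, 0], "sz":[0.0006, 0], "rx":[0, 0], "ry":[0, 0], "rz":[0, 0]}' | python3 shift.py| grep -E "ee_pos|force:|eef"
```

```text
ee_pos: [0.4741, -0.0192, 0.0968]
force: [-5.0, -0.8, 14.2]
grip_force: 55.0
ee_pos: [0.4742, -0.0192, 0.0968]
eef_rot: [-3.141, 0.003, 1.625]
force: [-9.6, -0.6, 22.9]
grip_force: 55.0
```

```bash
echo '{"sx":[0, 0, 0], "sy":[0, 0, 0], "sz":[0, 0, 0], "rx":[0, 0, 0], "ry":[0, 0, 0], "rz":[0, 0, 0]}' | python3 shift.py
python3 - <<'E'
from h import *
a=vision.camera("scene")["pixels"][120:230,260:380]
b=vision.camera("top")["pixels"][110:220,190:310];cv2.imwrite("pics/g6.png",np.hstack([cv2.resize(a,(400,366),interpolation=2),cv2.resize(b,(400,366),interpolation=2)]))
E
```

```text
time_s: 25.85
ee_pos: [0.4742, -0.0192, 0.0968]
eef_rot: [-3.141, 0.003, 1.625]
force: [-9.0, -0.4, 22.5]
grip_width: 0.0176
grip_force: 55.0
```

View pics/g6.png

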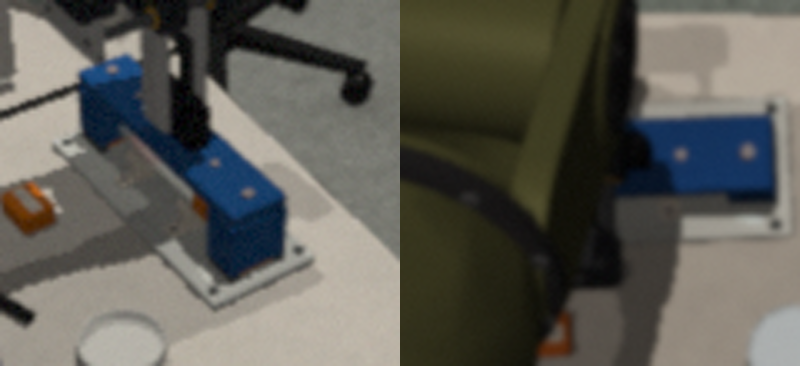

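The cover stands level over the tube with both legs down at the landing pads. Its end screws are at (113,70) and (248,193), and the dish and box are where they were. Handing in.

```bash
python3 -c "from station import ctrl, vision, probe_bus, hand_in; print(hand_in())"
```

```text
the job is handed in; nothing more can be done
None
```

The job is handed in at about 26 s: the orange-capped tube lies released in the V-blocks, the cover is on both pins and at its hard stop, still held down with about 22 N, and the small box, dish and blue-capped tube were not touched.

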